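Set up the sharpening station

TASK

Get the sharpening station ready: push down the stone box's lid near its free edge so that its spring catch pops it ajar, swing it fully open, and lay every stone from the box face up, lengthwise, on the sloping ramp with its end against the cleat - dark grey coarse stone in the left bay as seen from the robot, orange medium one in the middle, white fine one on the right. Lay each chisel that is out on the bench across the two rails of the chisel rest, handle on the low rail and blade on the high rail with the pins. Leave the lid open and do not knock over the oil bottle or the polish jar; one stone or chisel may be missing.

Things in the scene. Friction and masses are not known exactly. Their poses are not given: they have to be found in the camera images.
- stone_box: fixed wooden box, 310 mm (x) by 185 mm (y), 10 mm walls, rim 60 mm up, inner floor 12 mm up; origin: centre of its underside. The stones lie in it side by side along its x, about 88 mm apart, each lengthwise along its y. A flush 12 mm thick lid (no handle, no overhang, top 72 mm up when shut) covers it, hinged along the box's +y edge, where a black catch housing 46 mm tall stands outside
- lid_edge (a point): middle of the lid's free edge on its upper face; the free edge is the box's -y edge when shut, 185 mm from the hinge; carries the lid's axes: x along the hinge, z out of its upper face, y from the free edge to the hinge
- lid_hinge (a point): middle of the hinge line at the box's +y edge, 60 mm above the bench; the line runs along the box's x
- lid_pop (a joint): the part of the lid's angle that its spring gives (rad): 0 shut and caught. Pushed down about 5 mm near the free edge (about 4 N) it reaches -0.025, the catch lets go, and once released the lid springs to 0.21 (free edge about 38 mm up) and stays ajar there
- lid_swing (a joint): how far the lid is swung by hand beyond ajar (rad): 0 to 1.6; the lid's whole angle is lid_pop + lid_swing. At its stop it leans past upright and stays; let go before upright it falls back to ajar. Light, about 2 N at the edge
- ramp_board: sloping top of the fixed ramp: 260 mm wide, 195 mm long, 15 degrees, falling towards the robot; a dark cleat 14 mm high and thick runs right across its low end. Origin: on the surface at the foot of the cleat's uphill face, mid-width, about 30 mm above the bench; x up the slope, y left, z square out of the surface. Dark inlaid lines at y = +-40 mm mark the three bays
- bay_left (a point): on the board's surface in the left bay (y = +80 mm on ramp_board, 75 mm uphill of the cleat): where the middle of a stone's underside belongs; has the board's axes
- bay_middle (a point): the same for the middle bay (y = 0)
- bay_right (a point): the same for the right bay (y = -80 mm)
- stone_coarse: dark grey, coarse, 150 x 50 x 25 mm bench stone, 0.4 kg, in the stone box at the start if present; origin: centre of its underside (grey backing); x along its 150 mm length, z out of its abrasive face, 25 mm above the origin
- stone_medium: orange, medium, 150 x 50 x 25 mm bench stone, 0.4 kg, in the stone box at the start if present; origin: centre of its underside (grey backing); x along its 150 mm length, z out of its abrasive face, 25 mm above the origin
- stone_fine: white, fine, 150 x 50 x 25 mm bench stone, 0.4 kg, in the stone box at the start if present; origin: centre of its underside (grey backing); x along its 150 mm length, z out of its abrasive face, 25 mm above the origin
- chisel_rest: fixed wooden chisel rest, base 130 x 130 x 8 mm; origin: centre of its underside. Two 12 mm wide rails along its y: low rail at x = -45 mm (top 40 mm up, for handles), high rail at x = +45 mm (top 50 mm up, for blades) with three brass pins, 6 mm thick, 14 mm tall, at y = -58, 0, +58 mm: one blade per gap. A chisel with its origin over the rest's middle lies level, origin 40 mm up
- chisel_wide: bench chisel with a yellow flat-sided handle 26 mm wide, 24 mm high and 20 mm wide steel blade, 200 mm long, 0.13 kg; origin: under the handle near the balance point; x towards the cutting edge, z up. Handle from x = -82 to +22 mm, 4 mm thick blade on to +117 mm, its underside at z = 10 mm. On the bench it rests on the flat of its handle
- chisel_wide_tip (a point): middle of the cutting edge of the wide chisel, 117 mm ahead of its origin
- chisel_narrow: bench chisel with a red flat-sided handle 26 mm wide, 24 mm high and 12 mm wide steel blade, 200 mm long, 0.13 kg; origin: under the handle near the balance point; x towards the cutting edge, z up. Handle from x = -82 to +22 mm, 4 mm thick blade on to +117 mm, its underside at z = 10 mm. On the bench it rests on the flat of its handle
- chisel_narrow_tip (a point): middle of the cutting edge of the narrow chisel, 117 mm ahead of its origin
- oil_bottle: small bottle of honing oil, 48 mm across, 85 mm tall, standing beyond the gap between box and ramp; origin: centre of its underside
- polish_jar: polish jar, 72 mm across, 70 mm tall, standing between robot and ramp; origin: centre of its underside

How it is judged:
By the outcome, as a careful person would: the job done as asked, in the order asked, and still so for the second after the job is handed in, with the robot touching nothing.
Of stone_coarse, stone_medium, stone_fine, chisel_wide, chisel_narrow only 4 to 5 are there at a start; the rules pass over those that are not, and their reading is None.
At some moment in a run one of chisel_wide, chisel_narrow may be knocked a few centimetres aside while the robot is not near it.
Once in a run the grip may slacken for a moment while it holds something.
It also fails if it takes over 210 s, if anything falls off the work surface, if the arm or the gripper's body presses on something with over 40 N, if the wrist force passes 120 N, or if a joint passes its speed limit or range.

ROBOT

A 6-joint arm with a two-finger parallel gripper is mounted at the origin on the work surface. World frame = base frame: x ahead of the robot, y to its left, z up, the work surface at z = 0. Lengths are in m, angles in rad, forces in N, time in s.
With the tool pointing down it reaches from about 0.425 to 1.125 m from the base axis. Payload 14.9 kg.
Tool frame: the origin (TCP) lies at the very end of the fingers, on their centre line; the grasp point (between the pads) lies 19 mm behind it; z points along the fingers, y is the line along which they close (so a half turn about z gives the same grasp; the last joint's range is limited). The gripper opens to 91 mm and grips with 3 to 60 N. Pads are 32 mm wide; open, the fingers measure 118 mm over their backs; the gripper's body (76 mm by 178 mm) begins 60 mm behind the grasp point.
Start: joints at [-1.246, 0.379, 1.734, -0, 1.028, -0.033], TCP at [0.245, -0.656, 0.214] pointing down, gripper open.
Joint ranges: [-2.77, 2.77], [-0.74, 2.19], [0, 2.66], [-1.06, 4.2], [0.31, 2.87], [-3.08, 3.08]. Speed limits (rad/s): [1.89, 1.89, 2.39, 3.14, 3.14, 3.14].

INTERFACE

Orientations are given as a unit quaternion [x, y, z, w].
In Python, from cell import move_pose, move_l, move_j, command_gripper, hold, ik, sense, read_camera, IKError, finish_job gives the robot as it stands. The module is installed in compiled form; this text tells all that it offers. Calls block until the motion is done:
- move_pose(position, orientation): joint-space move of the TCP to a pose.
- move_l(position, orientation=None, v=0.15, max_force=None): straight line of the TCP; orientation=None keeps the orientation; v is the mean speed in m/s. With max_force (N) it stops when the force on the tool has changed by that much, and returns True; else False.
- move_j(angles): joint-space move.
- command_gripper(opening, force=None): finger opening in m; force is the grip in N (None keeps the last); returns when the fingers have stopped.
- hold(seconds).
- ik(position, orientation): joint angles nearest the present ones, or None.
- sense(): the state.
- read_camera(name): name is "side" or "top" or "wrist"; returns a dict with "color" (400x640x3 uint8, red, green, blue), "camera_matrix" (3x3 intrinsics, pixels), "xyz" and "attitude" of the camera in the world. Camera axes: x right, y down, z forward; pixel columns grow to the right and rows downward; lengths in m; the calibration is good to about 2 mm. A picture is of the moment at which its call begins. There is no depth.
A pose or a line that the arm cannot do raises IKError and nothing moves.
- finish_job(): hands the job in; it is judged then, once.
The state is a dict: "clock": time; "q": joint angles; "joint_velocities": joint speeds; "effort": joint torques, N m; "eef_pos": TCP position; "eef_rot": TCP orientation; "force": force on the tool from outside, world axes, zero at the start; "torque": the same for the moment, N m; "opening": finger opening in m; "grasp_force": force on a finger pad.
Only numpy, scipy, OpenCV 4.12 (cv2) and the standard library are available. Lean on these libraries where they do the work, as an engineer would, in place of code of your own. Each camera call takes 0.05 s, during which the arm holds its last target. There are 200 camera calls.

## Working session

There is one attempt and no reset: what is moved stays moved. The work goes in short steps, each a Python script; the robot and the scene stay as the last script left them, time stands still between calls to the robot, and variables do not carry over. Pictures are saved under pics/ and viewed, at most 14 in all, crops included, and the job is handed in when it is done.

```bash
mkdir -p pics; ls; cat > h.py <<'E'
import numpy as np, cv2
from scipy.spatial.transform import Rotation as R
from cell import *
def cam(n,save=None):
    c=read_camera(n)
    if save: cv2.imwrite('pics/'+save,c['color'][:,:,::-1])
    return c
def rot(c):
    a=np.array(c['attitude'],float)
    return a if a.shape==(3,3) else R.from_quat(a).as_matrix()
def ray(c,uv):
    K=np.array(c['camera_matrix']); d=rot(c)@np.linalg.inv(K)@np.array([uv[0],uv[1],1.])
    return np.array(c['xyz'],float),d/np.linalg.norm(d)
def onz(c,uv,z):
    o,d=ray(c,uv); return o+d*(z-o[2])/d[2]
def proj(c,p):
    K=np.array(c['camera_matrix']); q=K@(rot(c).T@(np.array(p)-np.array(c['xyz']))); return q[:2]/q[2]
def down(yaw):  # tool z down, tool y (closing) at angle yaw+90; tool x along yaw
    c,s=np.cos(yaw),np.sin(yaw)
    return R.from_matrix(np.array([[c,s,0],[s,-c,0],[0,0,-1.]])).as_quat()
E
python3 - <<'E'
from h import *
for n in ('side','top','wrist'):
    c=cam(n,n+'0.png'); print(n,c['xyz'],np.round(rot(c),3).tolist(),np.array(c['camera_matrix']).tolist())
s=sense(); print(s['clock'],s['eef_pos'],s['eef_rot'],s['opening'],s['force'])
E
```

```text
pics
side [0.26420794 1.02534885 1.14715615] [[-0.965, -0.174, 0.194], [-0.26, 0.695, -0.671], [-0.018, -0.698, -0.716]] [[480.0240034870021, 0.0, 320.5290232545395], [0.0, 480.0240034870021, 209.87582993134941], [0.0, 0.0, 1.0]]
top [0.42844449 0.03719128 1.00387732] [[0.007, -0.99, 0.139], [-0.999, -0.011, -0.03], [0.031, -0.139, -0.99]] [[366.3456359657074, 0.0, 317.53229117246195], [0.0, 366.3456359657074, 195.31476849217705], [0.0, 0.0, 1.0]]
wrist [ 0.32374485 -0.62512788  0.38299219] [[0.351, -0.894, -0.278], [-0.937, -0.335, -0.103], [-0.001, 0.296, -0.955]] [[293.41329698271954, 0.0, 320.81560378192313], [0.0, 293.41329698271954, 198.78095049507652], [0.0, 0.0, 1.0]]
0.15 [ 0.24503279 -0.65540138  0.21345403] [ 9.84045670e-01  1.77915602e-01 -5.86653421e-05 -3.93913178e-04] 0.09137325633621454 [ 0.10841471 -0.82205625 -0.10461655]
```

View pics/top0.png

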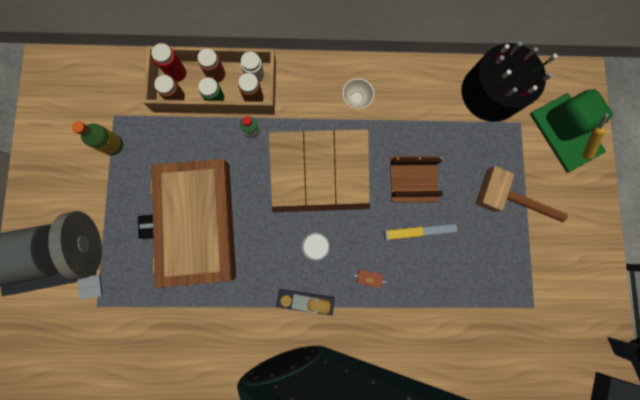

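View pics/side0.png

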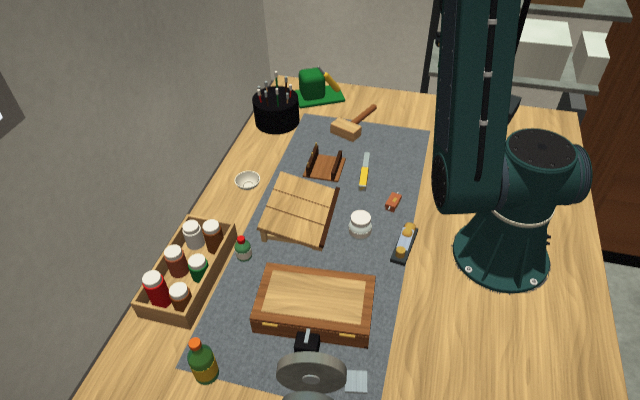

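Top view: the box is at (193,223) with its hinge to the left (+y), the ramp at (320,170) with its cleat towards the robot, and the rest at (415,180). The yellow chisel is at (420,232) with its blade to the right, the jar at (316,246) and the oil bottle at (249,127). I can't see a red chisel so far. Next I'll get enlarged crops.

```bash
python3 - <<'E'
import cv2,numpy as np
t=cv2.imread('pics/top0.png')
a=cv2.resize(t[140:300,130:290],None,fx=3.7,fy=3.7,interpolation=cv2.INTER_CUBIC)
cv2.imwrite('pics/cropA.png',a)
b=cv2.resize(t[115:295,260:470],None,fx=3.3,fy=3.3,interpolation=cv2.INTER_CUBIC)
cv2.imwrite('pics/cropB.png',b)
E
```

```text
(no output)
```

View pics/cropA.png

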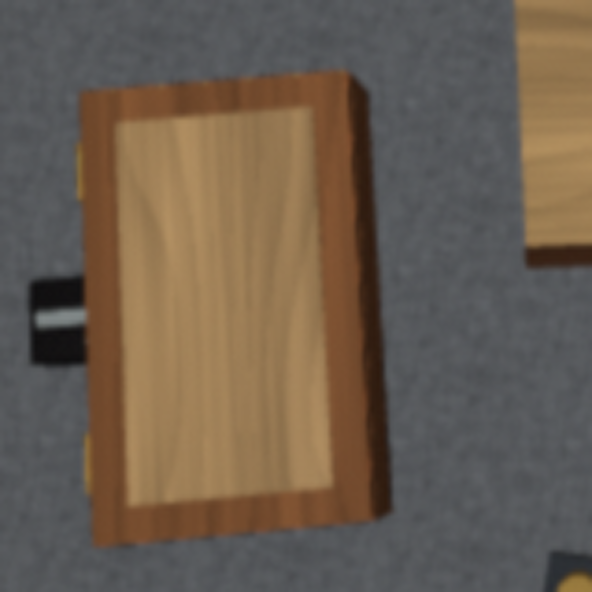

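View pics/cropB.png

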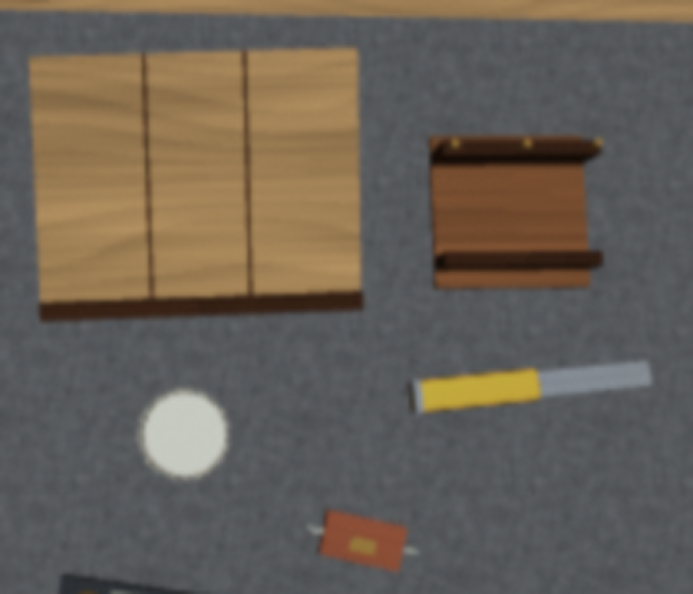

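Crop A: the lid corners are (80,93), (350,72), (372,522) and (95,547), and the catch is on the left (+y). Crop B: the cleat foot runs (40,303)–(362,292), and the pins sit on the far rail at (455,143), (528,142) and (598,142). The chisel runs from its butt (415,395) to its tip (650,374).

```bash
python3 - <<'E'
from h import *
c=cam('top')
A=lambda u,v,z: onz(c,(130+(u+.5)/3.7-.5,140+(v+.5)/3.7-.5),z)
B=lambda u,v,z: onz(c,(260+(u+.5)/3.3-.5,115+(v+.5)/3.3-.5),z)
np.set_printoptions(precision=4,suppress=True)
L=[A(80,93,.072),A(350,72,.072),A(372,522,.072),A(95,547,.072)]
for p in L: print('lid',p)
print('centre',np.mean(L,0))
for p,z in (((30,57),.08),((358,48),.08),((40,303),.036),((362,292),.036),((146,54),.08),((152,298),.03),((245,50),.08),((252,295),.03)): print('ramp',B(*p,z))
for p in ((455,143),(528,142),(598,142)): print('pin',B(*p,.06))
for p in ((438,254),(602,253)): print('lowrail',B(*p,.04))
for p in ((435,288),(590,287),(430,137)): print('base',B(*p,.008))
for p,z in (((415,395),.02),((650,374),.012),((540,385),.018)): print('chis',B(*p,z))
print('jar',B(184,434,.07)); print('oil',onz(c,(247,121),.085))
cx=L[1]*.5+L[2]*.5; print(cx)
E
```

```text
lid [0.6334 0.4358 0.072 ]
lid [0.651  0.2508 0.072 ]
lid [0.3438 0.2233 0.072 ]
lid [0.3268 0.4047 0.072 ]
centre [0.4887 0.3287 0.072 ]
ramp [0.7231 0.1372 0.08  ]
ramp [ 0.735  -0.1225  0.08  ]
ramp [0.5331 0.1288 0.036 ]
ramp [ 0.5448 -0.1309  0.036 ]
ramp [0.7271 0.0459 0.08  ]
ramp [0.5388 0.039  0.03  ]
ramp [ 0.7318 -0.0325  0.08  ]
ramp [ 0.5421 -0.0421  0.03  ]
pin [ 0.6637 -0.2036  0.06  ]
pin [ 0.6654 -0.263   0.06  ]
pin [ 0.6662 -0.3202  0.06  ]
lowrail [ 0.5761 -0.1926  0.04  ]
lowrail [ 0.5785 -0.3273  0.04  ]
base [ 0.5522 -0.1971  0.008 ]
base [ 0.5545 -0.3281  0.008 ]
base [ 0.6815 -0.1955  0.008 ]
chis [ 0.4627 -0.176   0.02  ]
chis [ 0.4819 -0.374   0.012 ]
chis [ 0.4718 -0.2798  0.018 ]
jar [0.4298 0.0133 0.07  ]
oil [0.7498 0.1936 0.085 ]
[0.4974 0.2371 0.072 ]
```

```bash
cat >> h.py <<'E'
np.set_printoptions(precision=4,suppress=True)
BY=np.radians(5.5); BC=np.array([.4887,.3287,0])
bx=np.array([np.cos(BY),np.sin(BY),0]); by=np.array([-np.sin(BY),np.cos(BY),0]); ez=np.array([0,0,1.])
HG=BC+by*.0925+ez*.060
def hook(a,flip=1): # tool z along +by, a rad below horizontal; closing along box x
    z=np.cos(a)*by-np.sin(a)*ez; y=flip*bx; x=np.cross(y,z)
    return R.from_matrix(np.c_[x,y,z]).as_quat()
def lidpt(th,r,off,dx): # point r from hinge along lid, off below its underside
    d=-np.cos(th)*by+np.sin(th)*ez; n=np.sin(th)*by+np.cos(th)*ez
    return HG+d*r-n*off+bx*dx
RY=np.radians(2.6); RO=np.array([.5417,-.001,.030]); SL=np.radians(15)
rx=np.array([np.cos(RY)*np.cos(SL),np.sin(RY)*np.cos(SL),np.sin(SL)]); ry=np.array([-np.sin(RY),np.cos(RY),0]); rz=np.cross(rx,ry)
E
python3 - <<'E'
from h import *
for flip in (1,-1):
  for a in (20,30,45,60):
    for dx in (-.05,0,.05):
      row=[]
      for th in (.21,.5,.8,1.1,1.4,1.7,1.82):
        q=ik(lidpt(th,.165,.010,dx),hook(np.radians(a),flip)); row.append(q is not None)
      print(flip,a,dx,''.join('01'[r] for r in row))
E
```

```text
1 20 -0.05 1111111
1 20 0 1111111
1 20 0.05 1111111
1 30 -0.05 1111111
1 30 0 1111111
1 30 0.05 1111111
1 45 -0.05 1111111
1 45 0 1111111
1 45 0.05 1111111
1 60 -0.05 1111111
1 60 0 1111111
1 60 0.05 1111111
-1 20 -0.05 1111111
-1 20 0 1111111
-1 20 0.05 1111111
-1 30 -0.05 1111111
-1 30 0 1111111
-1 30 0.05 1111111
-1 45 -0.05 1111111
-1 45 0 1111111
-1 45 0.05 1111111
-1 60 -0.05 1111100
-1 60 0 1111100
-1 60 0.05 1111100
```

```bash
python3 - <<'E'
from h import *
command_gripper(0.0,20)
o=hook(np.pi/2)
p=HG-by*.172; p[2]=.15
move_pose(p,o); s=sense(); print(s['clock'],s['eef_pos'],s['force'],s['opening'])
p[2]=.078; move_l(p,v=.1,max_force=8)
p[2]=.062; r=move_l(p,v=.02,max_force=9); s=sense(); print('press',r,s['eef_pos'],s['force'])
p[2]=.14; move_l(p,v=.08)
q=p-by*.14; q[2]=.16; move_l(q,v=.2); hold(.3)
c=cam('side'); t=cam('top','top1.png'); print(sense()['clock'])
cv2.imwrite('pics/s1.png',np.vstack([cv2.resize(c['color'][220:380,200:420,::-1],(440,320)),cv2.resize(t['color'][140:300,120:340,::-1],(440,320))])[:600])
E
```

```text
4.8583 [0.4966 0.2492 0.15  ] [-0.445   0.1442  0.0383] 0.0007028650482720295
press True [0.4967 0.2493 0.0624] [ 0.5698 -1.8781  7.9272]
8.875
```

View pics/s1.png

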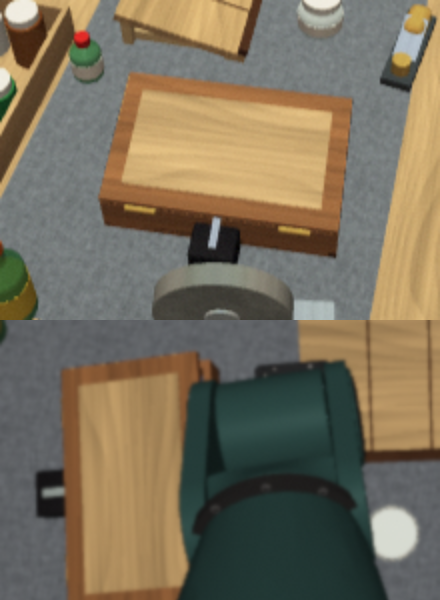

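The lid's far edge has risen in the side view (crop row 90→75), so it's ajar. Now I'll hook under the edge and swing it open.

```bash
python3 - <<'E'
from h import *
a=np.radians(35); o=hook(a); xt=R.from_quat(o).as_matrix()[:,0]
p=HG-by*.27; p[2]=.13; move_pose(p,o)
p=HG-by*.225; p[2]=.076; move_l(p,v=.1,max_force=15)
p=HG-by*.183; p[2]=.076; r=move_l(p,v=.06,max_force=8); print(r,sense()['force'],sense()['eef_pos'])
for th in list(np.arange(.25,1.7,.15))+[1.75,1.81,1.85]:
    C=lidpt(th,.172,.0,0); r=move_l(C-.016*xt,o,v=.10,max_force=15)
    if r: print('force',th,sense()['force']); break
s=sense(); print(s['clock'],s['force'],s['eef_pos'])
p=s['eef_pos']-by*.1+ez*.05; move_l(p,v=.15)
p2=np.array([.55,.10,.30]); move_pose(p2,down(BY+np.pi/2)); hold(.2)
c=cam('side'); cam('wrist','w2.png'); t=cam('top'); print(sense()['clock'])
cv2.imwrite('pics/s2.png',np.vstack([cv2.resize(c['color'][180:380,200:420,::-1],(330,300)),cv2.resize(t['color'][120:320,120:340,::-1],(330,300))]))
E
```

```text
False [ 0.2075 -0.4708  1.4264] [0.4974 0.2386 0.076 ]
16.4417 [ 1.0711 -8.0815  2.905 ] [0.4764 0.4586 0.2121]
18.7667
```

View pics/s2.png

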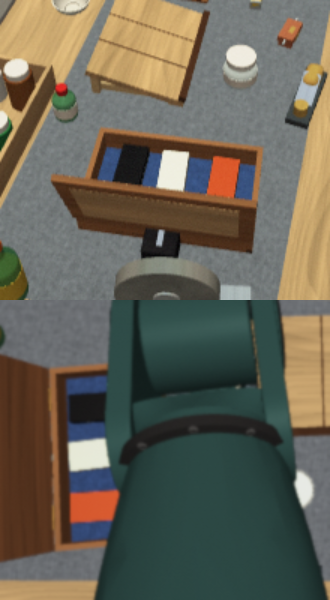

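The lid is fully open and staying put. The stones lie face up in the box: dark at the far end, white in the middle, orange nearest the robot. I'll measure them with the wrist camera.

```bash
python3 - <<'E'
from h import *
p=BC-by*.10; p[2]=.24; move_pose(p,hook(np.pi/2)); hold(.3)
c=cam('wrist','w3.png'); img=c['color']; hsv=cv2.cvtColor(img,cv2.COLOR_RGB2HSV)
masks={'orange':cv2.inRange(hsv,(3,140,120),(18,255,255)),'white':cv2.inRange(hsv,(0,0,150),(180,70,255)),'dark':cv2.inRange(hsv,(0,0,0),(180,110,60))}
for n,m in masks.items():
    m=cv2.morphologyEx(m,cv2.MORPH_OPEN,np.ones((5,5)))
    cs,_=cv2.findContours(m,cv2.RETR_EXTERNAL,cv2.CHAIN_APPROX_NONE)
    for k in sorted(cs,key=cv2.contourArea)[::-1][:3]:
        if cv2.contourArea(k)<600: continue
        W=np.array([onz(c,u,.037)[:2] for u in k[:,0].astype(float)],np.float32)
        r=cv2.minAreaRect(W*1000); print(n,cv2.contourArea(k),cv2.boundingRect(k),r)
print(sense()['clock'],sense()['eef_pos'],c['xyz'])
E
```

```text
orange 4620.5 (224, 25, 47, 132) ((402.5278015136719, 320.2398376464844), (50.06365203857422, 147.0254669189453), 3.5373759269714355)
white 46836.0 (147, 0, 432, 279) ((529.4906005859375, 255.4422607421875), (500.7890625, 349.5713806152344), 5.430193901062012)
white 7708.5 (272, 24, 75, 135) ((473.93389892578125, 325.4435729980469), (91.54427337646484, 151.64222717285156), 6.908391952514648)
white 1378.0 (170, 306, 62, 29) ((335.1662292480469, -12.586156845092773), (96.50658416748047, 51.31172561645508), 5.420470237731934)
dark 23950.0 (0, 309, 640, 81) ((524.0701293945312, -53.464927673339844), (1004.5501098632812, 157.97647094726562), 5.409707546234131)
dark 1984.5 (233, 254, 78, 31) ((440.2590026855469, 85.81584167480469), (112.82575225830078, 48.778900146484375), 5.429211139678955)
dark 1868.5 (332, 254, 75, 31) ((581.615966796875, 99.25297546386719), (108.66844940185547, 48.783382415771484), 5.429202079772949)
19.775 [0.4987 0.2286 0.2403] [0.4905 0.3133 0.4101]
```

View pics/w3.png

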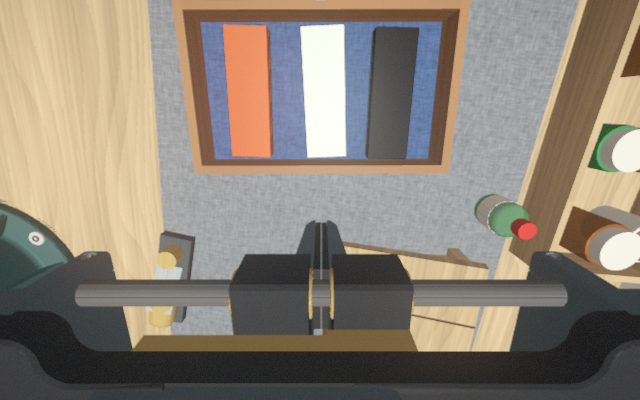

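The wrist view shows orange at (248,91), white at (323,91) and dark at (392,93), all face up and slightly rotated. I'll tighten the masks to the box interior, fit the stones, and pick the first one (coarse).

```bash
cat >> h.py <<'E'
def rect(c,m,z):
    cs,_=cv2.findContours(m,cv2.RETR_EXTERNAL,cv2.CHAIN_APPROX_NONE); k=max(cs,key=cv2.contourArea)
    W=np.array([onz(c,u,z)[:2] for u in k[:,0].astype(float)],np.float32)
    (cx,cy),(w,h),_=r=cv2.minAreaRect(W*1000); b=cv2.boxPoints(r)
    e=[b[1]-b[0],b[2]-b[1]]; e=max(e,key=np.linalg.norm)
    a=np.arctan2(e[1],e[0]); a=(a+np.pi)%np.pi  # long axis angle in [0,pi)
    return np.array([cx,cy])/1000,a,sorted((w,h))
def pick(xy,a,ztcp,opening,grip,lift=.20):
    o=down(a); p=np.array([*xy,lift]); command_gripper(opening); move_pose(p,o)
    p[2]=ztcp+.03; move_l(p,v=.2,max_force=20); p[2]=ztcp; r=move_l(p,v=.05,max_force=10)
    command_gripper(0.0,grip); s=sense(); print('pick',r,s['opening'],s['grasp_force'],s['force'])
    p[2]=lift; move_l(p,v=.15); s=sense(); print('lifted',s['opening'],s['force'],s['clock'])
E
python3 - <<'E'
from h import *
img=cv2.imread('pics/w3.png')[:,:,::-1].copy(); c=read_camera('wrist')
hsv=cv2.cvtColor(img,cv2.COLOR_RGB2HSV); roi=np.zeros(img.shape[:2],np.uint8); roi[22:160,205:440]=255
M={'medium':cv2.inRange(hsv,(3,140,120),(18,255,255)),'fine':cv2.inRange(hsv,(0,0,185),(180,60,255)),'coarse':cv2.inRange(hsv,(0,0,0),(180,110,70))}
roi2=roi.copy(); roi2[:,:362]=0; roi2[:,425:]=0
for n,m in M.items():
    m=cv2.morphologyEx(m&(roi2 if n=='coarse' else roi),cv2.MORPH_OPEN,np.ones((5,5)))
    xy,a,wh=rect(c,m,.037); print(n,xy,np.degrees(a),wh)
    for f in (0,np.pi):
        print([None if q is None else np.round(q[[0,4,5]],2) for q in (ik(np.array([*xy,.016]),down(a+f)),ik(RO+rx*.075+rz*.03,R.from_matrix(np.c_[rx,-ry,-rz]).as_quat() if f else R.from_matrix(np.c_[-rx,ry,-rz]).as_quat()))])
E
```

```text
medium [0.4024 0.3203] 93.54684 [50.05378723144531, 146.9916229248047]
[array([0.63, 0.56, 0.57]), array([-0.05,  0.42, -1.71])]
[array([ 0.63,  0.56, -2.58]), array([-0.05,  0.42,  1.43])]
fine [0.4932 0.3285] 97.792946 [50.394039154052734, 149.55430603027344]
[array([0.55, 0.63, 0.41]), array([-0.05,  0.42, -1.71])]
[array([ 0.55,  0.63, -2.73]), array([-0.05,  0.42,  1.43])]
coarse [0.5873 0.405 ] 5.46997 [8.058269500732422, 8.494755744934082]
[array([0.57, 0.75, 2.05]), array([-0.05,  0.42, -1.71])]
[array([ 0.57,  0.75, -1.1 ]), array([-0.05,  0.42,  1.43])]
```

```bash
python3 - <<'E'
from h import *
img=cv2.imread('pics/w3.png')[:,:,::-1].copy(); c=read_camera('wrist')
hsv=cv2.cvtColor(img,cv2.COLOR_RGB2HSV); print(hsv[93,392],hsv[93,425],hsv[30,395],hsv[93,370],hsv[150,380])
roi=np.zeros(img.shape[:2],np.uint8); roi[22:160,360:428]=255
m=cv2.inRange(hsv,(0,0,0),(180,255,60))&roi
m=cv2.morphologyEx(m,cv2.MORPH_OPEN,np.ones((5,5)))
print(cv2.countNonZero(m),rect(c,m,.037))
E
```

```text
[30  6 83] [108 100 171] [ 0  7 70] [20  9 81] [24 13 97]Traceback (most recent call last):
  File "<stdin>", line 7, in <module>
  File "h.py", line 34, in rect
    cs,_=cv2.findContours(m,cv2.RETR_EXTERNAL,cv2.CHAIN_APPROX_NONE); k=max(cs,key=cv2.contourArea)
                                                                        ~~~^^^^^^^^^^^^^^^^^^^^^^^^
ValueError: max() iterable argument is empty
```

```bash
cat >> h.py <<'E'
RQ=R.from_matrix(np.c_[rx,-ry,-rz]).as_quat()
def place(yb,g=.004,e=.010):
    P=lambda s,h: RO+rx*(.075+s)+ry*yb+rz*(g+h)
    move_pose(P(e,.12),RQ); s=sense(); print('above',s['opening'],s['grasp_force'],s['force'])
    move_l(P(e,.015),v=.15,max_force=25)
    r=move_l(P(e,-.006),v=.03,max_force=5); s=sense(); d=np.array(s['eef_pos'])-RO; h=d@rz; print('down',r,'h',h-g,'along',d@rx,s['force'])
    t=RO+rx*(.075-.012)+ry*(d@ry)+rz*(h+.0005)
    r=move_l(t,v=.03,max_force=8); s=sense(); d=np.array(s['eef_pos'])-RO; print('slid',r,'along',d@rx,'y',d@ry,s['opening'],s['force'])
    command_gripper(.062); move_l(np.array(s['eef_pos'])+rz*.11,v=.15); print('clock',sense()['clock'])
E
python3 - <<'E'
from h import *
img=cv2.imread('pics/w3.png')[:,:,::-1].copy(); c=read_camera('wrist')
hsv=cv2.cvtColor(img,cv2.COLOR_RGB2HSV); roi=np.zeros(img.shape[:2],np.uint8); roi[22:160,360:428]=255
m=cv2.inRange(hsv,(0,0,0),(180,60,125))&roi
m=cv2.morphologyEx(m,cv2.MORPH_OPEN,np.ones((5,5)))
xy,a,wh=rect(c,m,.037); print(xy,np.degrees(a),wh)
assert abs(wh[0]-50)<5 and abs(wh[1]-150)<7
pick(xy,a,.016,.070,50)
place(.080)
cam('top','top3.png'); cam('wrist','w4.png')
E
```

```text
[0.5715 0.3335] 94.60152 [52.40462112426758, 149.5255126953125]
pick False 0.04950167446519785 50.00056028366089 [1.4578 1.1907 2.0662]
lifted 0.0496793659203926 [-0.0719 -1.0739 -4.5125] 25.125
above 0.04958496493756309 49.99894380569458 [-0.0143  0.5209 -3.519 ]
down True h 8.956886742312459e-05 along 0.08512412861575148 [ 0.7463 -0.1994  1.6954]
slid True along 0.07426347285532434 y 0.08005807580096104 0.049350537085943835 [ 3.2921 -0.3528 -0.5   ]
clock 29.375
```

View pics/w4.png

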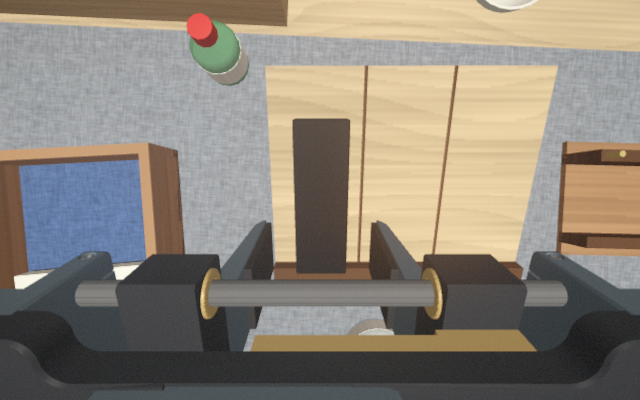

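```bash
python3 - <<'E'
from h import *
pick(np.array([.4932,.3285]),np.radians(97.8),.016,.070,50,lift=.22)
place(-.080)
pick(np.array([.4024,.3203]),np.radians(93.5),.016,.070,50,lift=.22)
E
```

```text
pick False 0.04987177359929486 49.997702836990356 [-0.4245 -0.4744  2.1674]
lifted 0.049806736782864326 [ 0.1407  0.1328 -3.4428] 34.6917
above 0.049526813153527076 49.995986223220825 [-0.7571  0.1404 -4.2867]
down True h 4.6465041129118215e-05 along 0.085075201020789 [0.4935 0.9877 1.8222]
slid True along 0.07480684226656076 y -0.08006441672324327 0.04958592645206847 [ 3.4159 -0.0014 -1.1776]
clock 39.3583
pick False 0.04983350868550733 49.871129393577576 [-2.2516 -1.1694  4.9864]
lifted 0.049544073216977576 [ 0.1746  0.1806 -4.3391] 45.0583
```

The dark stone lies in the left bay (320,195) with its end at the cleat. The fine stone is placed and the medium one is in the gripper. I'll place it, then look for the chisel.

```bash
python3 - <<'E'
from h import *
place(0.0)
move_pose(np.array([.44,-.36,.26]),down(np.pi/2)); hold(.2)
t=cam('top','top5.png'); c=cam('wrist','w5.png'); print(sense()['clock'],c['xyz'])
cv2.imwrite('pics/s5.png',np.vstack([c['color'][:,:,::-1][::2,::2],t['color'][100:300,120:440,::-1]]))
E
```

```text
above 0.04990432057084031 49.86930727958679 [-0.1632  0.1586 -4.6357]
down True h -1.1234136342919317e-05 along 0.08504470671999674 [ 1.3356 -0.1841 -0.4339]
slid True along 0.07495494350514445 y -0.00011141034569557375 0.04987144184419219 [ 2.2358 -0.3155 -1.5807]
clock 49.5583
51.7333 [ 0.4399 -0.2746  0.4295]
```

View pics/s5.png

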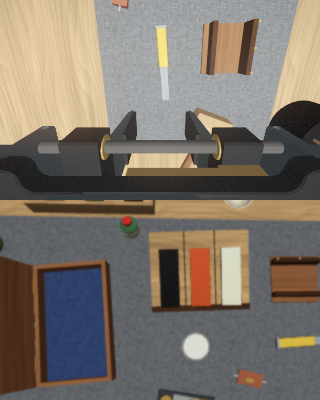

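All three stones lie in their bays: dark (168,278), orange (200,277) and white (231,275) in the lower crop. The yellow chisel is at (323,95) in the wrist picture with its blade towards -y, and the bench shows no red chisel. Next I'll measure and pick the chisel.

```bash
python3 - <<'E'
from h import *
c=cam('wrist'); img=c['color']; hsv=cv2.cvtColor(img,cv2.COLOR_RGB2HSV)
roi=np.zeros(img.shape[:2],np.uint8); roi[20:230,270:600]=255
m=cv2.morphologyEx(cv2.inRange(hsv,(20,110,120),(35,255,255))&roi,cv2.MORPH_OPEN,np.ones((3,3)))
cs,_=cv2.findContours(m,cv2.RETR_EXTERNAL,cv2.CHAIN_APPROX_NONE)
for k in sorted(cs,key=cv2.contourArea)[::-1][:6]:
    u=cv2.minAreaRect(k)[0]; print(cv2.contourArea(k),u,onz(c,u,.057),hsv[int(u[1]),int(u[0])])
xy,a,wh=rect(c,m,.022); print('handle',xy,np.degrees(a),wh)
yaw=a-np.pi if a>0 else a   # blade towards -y
d=np.array([np.cos(yaw),np.sin(yaw)]); og=xy+d*.030; print('origin',og,np.degrees(yaw),'ends',xy-d*wh[1]/2000,xy+d*wh[1]/2000)
# rest base/dark rails
cv2.imwrite('pics/w5r.png',cv2.resize(img[20:180,280:600,::-1],None,fx=2.4,fy=2.4,interpolation=cv2.INTER_CUBIC))
E
```

```text
1346.0 (323.601806640625, 94.52655029296875) [ 0.4432 -0.2594  0.057 ] [ 26 114 248]
handle [ 0.4438 -0.2597] 94.552055 [24.528024673461914, 95.02857208251953]
origin [ 0.4462 -0.2896] -85.44794 ends [ 0.4401 -0.2123] [ 0.4476 -0.3071]
```

View pics/w5r.png

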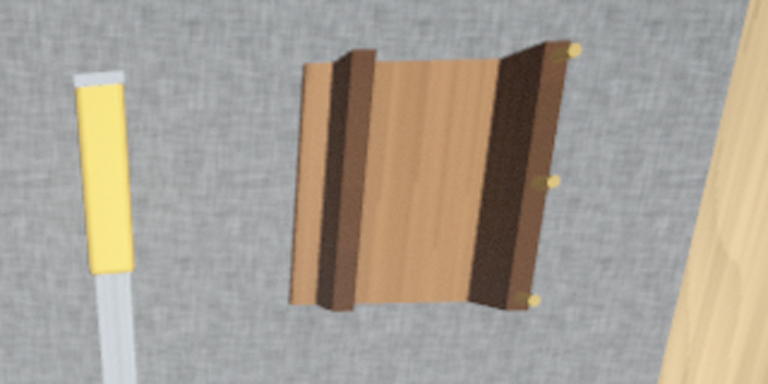

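```bash
python3 - <<'E'
from h import *
c=cam('wrist')
W=lambda u,v,z: onz(c,(280+(u+.5)/2.4-.5,20+(v+.5)/2.4-.5),z)
P=[W(574,50,.064),W(553,182,.064),W(534,300,.064)]; L=[W(364,51,.04),W(343,309,.04)]; H=[W(558,42,.05),W(518,309,.05)]
print(np.array(P),np.array(L),np.array(H))
og=np.array([.446,-.2865])
for yaw in (-85.45,94.55):
    print([np.round(ik(p,down(np.radians(w))),2) for p,w in ((np.array([*og,.004]),yaw),(np.array([.619,-.291,.044]),yaw+86.5))])
E
```

```text
[[ 0.6611 -0.2028  0.064 ]
 [ 0.6625 -0.2608  0.064 ]
 [ 0.6637 -0.3181  0.064 ]] [[ 0.5715 -0.1985  0.04  ]
 [ 0.5742 -0.3259  0.04  ]] [[ 0.6612 -0.1966  0.05  ]
 [ 0.6646 -0.3245  0.05  ]]
[array([-0.61,  0.47,  2.12, -0.  ,  0.55,  2.45]), array([-0.47,  0.57,  1.81, -0.  ,  0.76,  1.08])]
[array([-0.61,  0.47,  2.12, -0.  ,  0.55, -0.69]), array([-0.47,  0.57,  1.81, -0.  ,  0.76, -2.06])]
```

```bash
python3 - <<'E'
from h import *
og=np.array([.446,-.2865]); pick(og,np.radians(-85.45),.004,.05,40)
c=cam('wrist','w6.png')
o=down(np.radians(1.3)); p=np.array([.6184,-.2902,.18]); move_pose(p,o)
s=sense(); print('above',s['opening'],s['force'])
c=cam('wrist','w7.png')
p[2]=.065; move_l(p,v=.1,max_force=20)
p[2]=.038; r=move_l(p,v=.02,max_force=4); s=sense(); print(r,s['eef_pos'],s['force'],s['opening'],s['clock'])
cam('wrist','w8.png')
E
```

```text
pick False 0.025628021134473027 39.99967575073242 [-0.2812  1.079   3.2178]
lifted 0.025768781277035167 [-0.1991  0.9683 -1.171 ] 58.6
above 0.025705107732664545 [ 0.6293  0.1951 -1.3713]
True [ 0.6183 -0.2902  0.0442] [-1.4433  0.1226  7.6625] 0.02575477806608249 62.2167
```

View pics/w8.png

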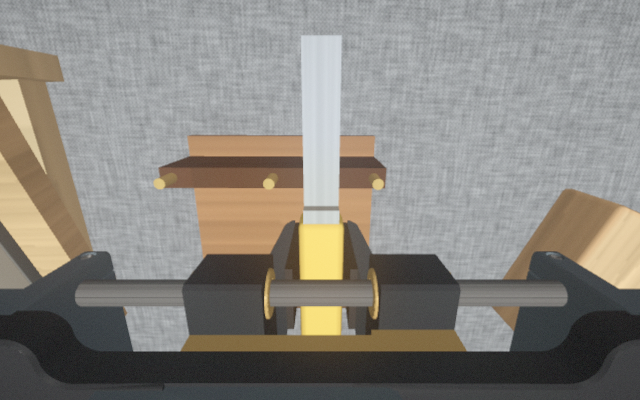

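The blade lies midway between the centre pin (269,183) and the right pin (378,184), with contact at the expected height. I'll release, back off and do the final check.

```bash
python3 - <<'E'
from h import *
command_gripper(.05); p=np.array(sense()['eef_pos']); p[2]=.22; move_l(p,v=.12)
move_pose(np.array([.245,-.656,.25]),down(.36)); hold(.5)
t=cam('top','t9.png'); s=cam('side','s9.png'); print(sense()['clock'])
cv2.imwrite('pics/f9.png',np.vstack([cv2.resize(t['color'][100:320,60:560,::-1],(660,290)),cv2.resize(s['color'][100:380,100:560,::-1],(500,304))[:, :].copy() if 0 else cv2.resize(s['color'][120:370,120:540,::-1],(660,300))]))
E
```

```text
66.9333
```

View pics/f9.png

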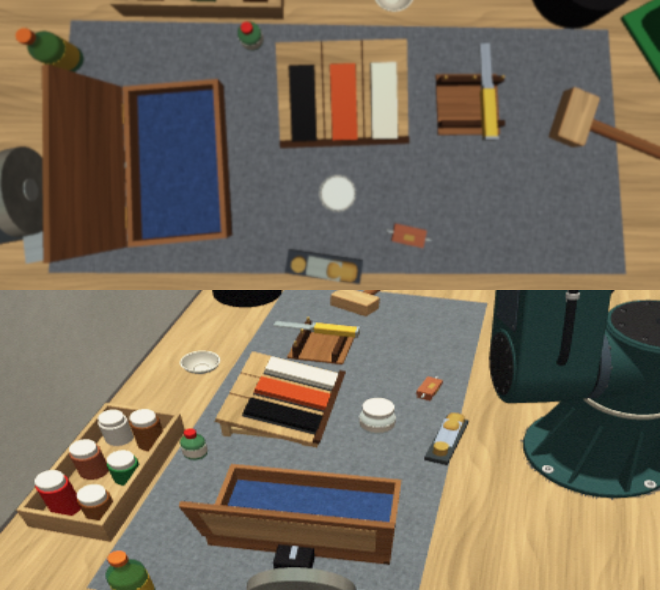

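Everything is in place: the lid is open, the stones are in their bays at the cleat, the chisel is on its rails, the bottle and jar are upright, and no narrow chisel is on the bench.

```bash
python3 -c "
from cell import *
print(finish_job())"
```

```text
the job is handed in; nothing more can be done
None
```

I handed the job in at about 67 s on the robot's clock: the lid is fully open, all three stones are face up in their bays against the cleat, the wide chisel is across the rest, the oil bottle and polish jar are still standing, and the narrow chisel was not on the bench.

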